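# Present the cherry colour chart over the sample tray

## Task

Swing the hasp up off its catch and back well past upright, then draw the colour chart out of its sleeve and finish holding it with its plate over the middle of the tray of cherries, its lower edge about a hand's breadth above the fruit, handle end uppermost, slanted halfway between upright and flat with its colour chips facing up. Keep hold of it: the program ends with the chart held still in the gripper, touching nothing else, and the hasp left open. Do not lift the chart against the closed hasp, do not touch the fruit or its tray, and leave the other things on the bench where they are.

Things in the scene. Friction and masses are not known exactly. Their poses are not given: they have to be found in the camera images.
- holder: Grey sleeve, a block 60 (x) x 140 (y) x 110 mm high, fixed to the bench; its place and yaw vary, and it may stand on the left or the right. Origin: centre of its underside. A slot 9 (x) x 116 mm (y), open at the top, runs down its middle to a floor 8 mm above the bench. Its catch is on the -x face at y = +38 mm.
- hasp (a joint): Steel hasp lying over the slot at the sleeve's y = +38 mm, so the chart cannot be lifted. 0 = closed, level over the catch (starts at 0 to 0.08); grows as its free end swings up and over to the sleeve's +x side (turning about the sleeve's +y); 1.57 = upright, stop at 2.4. Well back: past 1.7. Its stiff hinge (0.06 N m, 1 N at the tab) stays where it is let go.
- hasp_hinge (a point): On the hasp's hinge axis, middle of the strap: at (34, 38, 113) mm in the sleeve's frame. The axis runs along the sleeve's y.
- hasp_tab (a point): Middle of the hasp's violet finger tab, which stands up from the strap's free end when closed: 14 mm wide (along the hinge axis), 6 mm thick, reaching 30 mm above the strap's mid plane. Closed, the point is 77 mm from the hinge towards the sleeve's -x, 18 mm above the strap's mid plane, 131 mm above the bench. Strap 14 mm wide, 4 mm thick. Turns with the hasp.
- chart: Colour chart, 100 g: white plate 6 (x) x 110 (y) x 98 mm (z); violet handle 12 (x) x 26 mm (y) at y = -25 mm, z = 108 to 168 mm, on a thin neck. Six red to black chips on the plate's +x face; lime stripe on that side of the handle. Origin: centre of the plate's bottom edge. Begins upright in the slot, axes along the sleeve's, origin 8 mm above the bench, plate hidden (top 4 mm below the rim).
- chart_grip (a point): Middle of the part of the handle to grip: at (0, -25, 142) mm in the chart's frame.
- chart_mid (a point): Centre of the chart's plate: at (0, 0, 49) mm in the chart's frame.
- chart_foot (a point): Centre of the chart's bottom edge: the chart's origin.
- tray: Open clear tray of dark cherries, 130 (x) x 180 (y) x 60 mm high with violet end clips, fixed to the bench; its place and yaw vary, on the other side from the sleeve. Origin: centre of its underside. The fruit lies to 49 mm above the bench, stems to 61 mm. Not to be touched. Fixed equipment behind (x over 0.7 m): basket 120 mm high, scale 60 mm.
- pot: Bystander: loose clear jar with white cap, 38 mm across, 50 mm high, between sleeve and tray. Origin under its centre.
- loupe: Bystander: loose black and steel loupe, 42 mm across, 42 mm high, standing between sleeve and tray nearer the robot. Origin under its centre.
- label_roll: Bystander: loose white roll of labels standing on end, 72 mm across, 70 mm high, to the right. Origin under its centre.
- gauge: Bystander: loose aluminium fruit sizing plate with four holes, 190 (x) x 50 x 5 mm, lying to the left. Origin under its centre.
Mind the look-alikes: they are no part of the job. There is more than one size of the chart; the one meant has the size given above.

How it is judged:
By the outcome, as a careful person would: the job done as asked, in the order asked, and still so for the second after the job is handed in, while the arm keeps its last pose, push and grip.
It also fails if it takes over 54 s, if anything falls off the work surface, if the arm or the gripper's body presses on something with over 40 N, if the wrist force passes 120 N, or if a joint passes its speed limit or range.

## Robot

A 6-joint arm with a two-finger parallel gripper is mounted at the origin on the work surface. World frame = base frame: x ahead of the robot, y to its left, z up, the work surface at z = 0. Lengths are in m, angles in rad, forces in N, time in s.
With the tool pointing down it reaches from about 0.275 to 0.725 m from the base axis. Payload 15.9 kg.
Tool frame: the origin (TCP) lies midway between the tips of the shut fingers; the grasp point (between the pads) lies bot.grip_point_offset behind it (bot.grip_point_offset is the distance from the TCP to the grasp point, in m); z points along the fingers, y is the line along which they close (so a half turn about z gives the same grasp; the last joint's range is limited). The gripper opens to 85 mm and grips with 20 to 120 N. Pads are 22 mm wide; open, the fingers measure 114 mm over their backs; the gripper's body (76 mm by 85 mm) begins 54 mm behind the grasp point. The pads swing forward as they close: fully open they stand 13 mm farther back than shut.
Start: joints at [-1.306, 0.213, -0.034, 1.323, 0, 1.571], TCP at [0.131, -0.483, 0.231] pointing down, gripper open.
Joint ranges: [-2.98, 2.98], [-0.74, 1.72], [-1.14, 1.35], [-2.1, 2.04], [-1.57, 1.44], [-3.14, 3.14]. Speed limits (rad/s): [1.89, 1.89, 2.39, 2.57, 3.14, 3.14].

## Interface

Orientations are given as a unit quaternion [x, y, z, w].
In Python, from station import bot gives the robot as it stands. The module is installed in compiled form; this text tells all that it offers.
- The arm moves only by the shell command python3 -m inch 'ROWS' [OPENING] [FORCE]. ROWS is JSON, a list of rows, each an object of numbers: "dx", "dy", "dz": the shift along the tool's x, y, z in units of 0.04 m (1.0 is 0.04 m); "rx", "ry", "rz": the turn, a rotation vector about the tool's x, y, z in units of 2 rad (1.0 is 2 rad). In form: [{"dx": .., "dy": .., "dz": .., "rx": .., "ry": .., "rz": ..}, ...]. A call has 1 to 5 rows; each row shifts and turns the commanded pose from where the row before left it, along the tool's axes as they then stand; what a row does not reach is not made up. A row lasts 1/10 s, in which the tool goes at most 50 mm and 8.59 degrees, less where a joint would pass 70% of its speed; a pose out of reach is approached as far as the arm can. A call with a number of a shift or a turn outside -1 to 1 is refused whole. A call with a gripper value outside its range is refused whole. OPENING is the opening, from 0 (shut) to 1 (fully open), set as the call begins (- or left out, the last holds). The fingers move at their own pace and stop on an object; FORCE is the grip in N (left out, the last holds). Time passes only in rows, so rows that do not move let the fingers close. It gives the time, the measured TCP pose, the force, the opening and the grip force at its end, in the units of the state.
- bot.read_state(): the state, without advancing time (a new reading comes with each control period).
- bot.capture(name): name is "scene" or "side" or "wrist"; returns a dict with "image" (420x560x3 uint8, red, green, blue), "fx", "fy", "cx", "cy" (pixels), "T" (4x4, takes a point from camera to world coordinates). Camera axes: x right, y down, z forward; pixel columns grow to the right and rows downward; lengths in m; the calibration is good to about 2 mm. A picture is of the moment at which its call begins. There is no depth.
- bot.job_done(): hands the job in; it is judged then, once.
The state is a dict: "t": time; "joint_positions": joint angles; "joint_vel": joint speeds; "tau": joint torques, N m; "ee_pos": TCP position; "tool_rot": TCP orientation; "force": force on the tool from outside, world axes, zero at the start; "moment": the same for the moment, N m; "finger_gap": finger opening in m; "grasp_force": force on a finger pad.
Only numpy, scipy, OpenCV 4.12 (cv2) and the standard library are available. Lean on these libraries where they do the work, as an engineer would, in place of code of your own. Each camera call takes 0.05 s, during which the arm holds its last target. There are 200 camera calls.

## Working session

There is one attempt and no reset: what is moved stays moved. The work goes in short steps, Python scripts to look and compute and a shell command to move; the robot and the scene stay as the last step left them, time stands still between calls to the robot, and variables do not carry over. Pictures are saved under pics/ and viewed, at most 10 in all, crops included, and the job is handed in when it is done.

```bash
mkdir -p pics
cat > h.py <<'E'
import numpy as np, cv2, json
from station import bot
from scipy.spatial.transform import Rotation as R
def cap(n,f):
    c=bot.capture(n); cv2.imwrite(f'pics/{f}.png',c['image'][:,:,::-1]); 
    np.savez(f'pics/{f}.npz',**{k:c[k] for k in('fx','fy','cx','cy','T','image')}); return c
def ray(f,u,v):
    c=np.load(f'pics/{f}.npz'); d=np.array([(u-c['cx'])/c['fx'],(v-c['cy'])/c['fy'],1]); T=c['T']
    return T[:3,3],T[:3,:3]@d
def atz(f,u,v,z):
    o,d=ray(f,u,v); return o+d*(z-o[2])/d[2]
def tri(*obs):
    A=np.zeros((3,3));b=np.zeros(3);L=[]
    for f,u,v in obs:
        o,d=ray(f,u,v); d=d/np.linalg.norm(d); P=np.eye(3)-np.outer(d,d); A+=P;b+=P@o; L.append((o,d))
    x=np.linalg.solve(A,b); return x,[float(np.linalg.norm(np.cross(x-o,d))) for o,d in L]
def proj(f,p):
    c=np.load(f'pics/{f}.npz'); q=np.linalg.inv(c['T'])@np.r_[p,1]; return q[0]/q[2]*c['fx']+c['cx'],q[1]/q[2]*c['fy']+c['cy']
def crop(f,o,u0,v0,u1,v1,s):
    im=cv2.imread(f'pics/{f}.png')[v0:v1,u0:u1]; cv2.imwrite(f'pics/{o}.png',cv2.resize(im,None,fx=s,fy=s,interpolation=cv2.INTER_CUBIC))
E
python3 - <<'E'
from h import *
for n in('scene','side'):
    c=cap(n,n+'0'); print(n,c['fx'],np.round(c['T'],3).tolist())
a=cv2.imread('pics/scene0.png');b=cv2.imread('pics/side0.png')
cv2.imwrite('pics/both.png',cv2.resize(np.vstack([a,b]),None,fx=.714,fy=.714))
print(bot.grip_point_offset,bot.read_state())
E
```

```text
scene 485.2268133225525 [[0.253, 0.623, -0.74, 1.426], [0.967, -0.178, 0.18, -0.224], [-0.019, -0.762, -0.647, 0.878], [0.0, 0.0, 0.0, 1.0]]
side 541.8760295522177 [[-0.881, -0.348, 0.321, 0.116], [-0.473, 0.634, -0.612, 0.791], [0.009, -0.691, -0.723, 1.078], [0.0, 0.0, 0.0, 1.0]]
0.0187 {'t': 0.1, 'joint_positions': array([-1.30596161e+00,  2.13321569e-01, -3.49526583e-02,  1.32347808e+00,
       -4.15116605e-07,  1.57079875e+00]), 'joint_vel': array([ 2.16904415e-03, -1.75214642e-03,  1.57801538e-03,  2.35219385e-04,
       -2.05244489e-03,  8.90863455e-05]), 'tau': array([ 8.11944701e-04, -6.87248111e+01,  4.87806201e+01,  1.21785028e-02,
        1.15167049e-04, -1.80798293e-05]), 'ee_pos': array([ 0.13080167, -0.48229845,  0.23087567]), 'tool_rot': array([ 9.91245671e-01,  1.32029506e-01, -6.33156674e-05, -4.73777913e-04]), 'force': array([-0.19004328,  0.45514677,  0.45493226]), 'moment': array([ 0.00110191, -0.01645058,  0.00286135]), 'grasp_force': 0.0, 'finger_gap': 0.08546792633642518}
```

View pics/scene0.png

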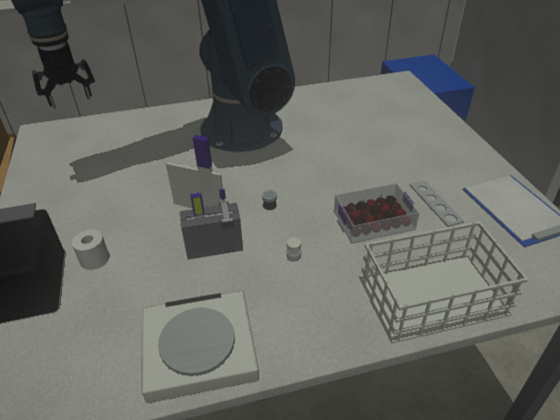

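View pics/side0.png

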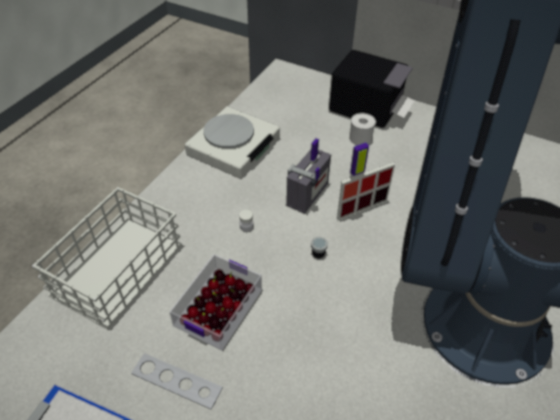

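Scene: sleeve around (211,228) with a small violet handle with lime stripe at (197,204) and the hasp at (226,205). A larger chart stands in the open at (195,185), handle (202,150). The tray is at (376,212), the loupe at (269,198), the pot at (294,248) and the roll at (90,250). In the side view the sleeve is at (309,180), the big chart at (366,190) and the tray at (217,300).

Candidates for the chart: the handle in the sleeve (scene 197,204 / side 315,150) and the bigger free-standing chart (scene 202,150 / side 360,158). I choose the one in the sleeve and check it close up.

Run:
```python
from h import *
crop('scene0','a',160,130,260,265,4);crop('side0','b',270,130,405,220,4)
a=cv2.imread('pics/a.png');b=cv2.imread('pics/b.png');print(a.shape,b.shape)
H=540;o=np.zeros((H,400+400,3),np.uint8);o[:,:400]=a
crop('side0','b2',280,130,345,215,6);b=cv2.imread('pics/b2.png');o[:510,400:790]=b
cv2.imwrite('pics/ab.png',o)
```

```text
(540, 400, 3) (360, 540, 3)
```

View pics/ab.png

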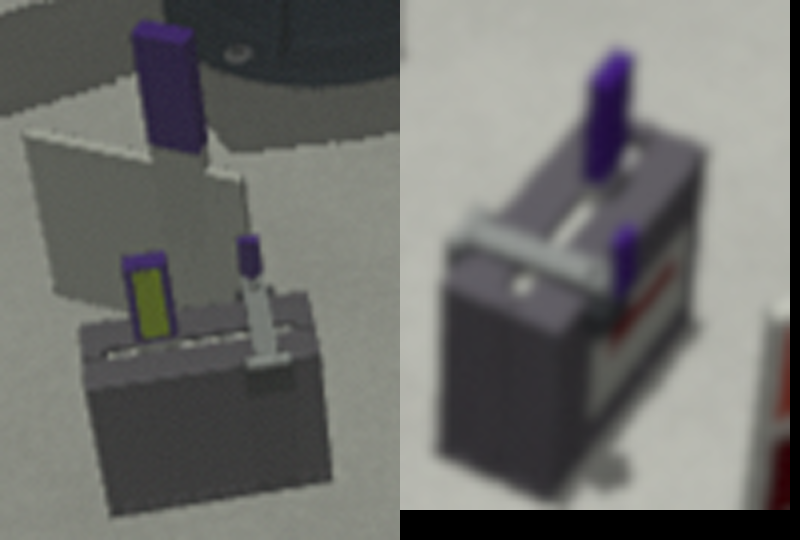

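```bash
cat > fit.py <<'E'
from h import *
from scipy.optimize import least_squares
def fit(obs,sz,x0):
    def pts(p,s): return np.r_[p[:2],0]+R.from_euler('z',p[2]).apply(np.array(s)*np.array(sz)/[2,2,1])
    def res(p): return np.concatenate([np.array(proj(f,pts(p,s)))-[u,v] for f,s,u,v in obs])
    r=least_squares(res,x0,loss='soft_l1'); print(np.round(r.x,4),np.round(r.fun if 0 else res(r.x),1).reshape(-1,2).tolist()); return r.x
E
python3 - <<'E'
from fit import *
S='scene0';D='side0'
# direct triangulation check of corners
print(tri((S,240.5,218),(D,287.2,176.7)), 'top +x+y')
print(tri((S,236.75,203.25),(D,309.2,185)),'top -x+y')
print(tri((S,242.5,250),(D,286.7,205.8)),'bot +x+y')
print(tri((S,222.2,193.5),(D,317.5,173)),'tab')
obs=[(S,(1,-1,1),180.75,227),(S,(1,1,1),240.5,218),(S,(1,-1,0),187.5,258.75),(S,(1,1,0),242.5,250),(S,(-1,-1,1),180,211.25),(S,(-1,1,1),236.75,203.25),
(D,(1,1,0),286.7,205.8),(D,(-1,1,0),305.8,213.3),(D,(-1,1,1),309.2,185),(D,(1,1,1),287.2,176.7),(D,(-1,-1,1),330.8,155),(D,(-1,-1,0),329.5,184)]
p=fit(obs,(.06,.14,.11),[.6,-.2,0])
Rz=R.from_euler('z',p[2]);w=lambda q:np.r_[p[:2],0]+Rz.apply(q)
for n,q in dict(tab=(-.043,.038,.131),hinge=(.034,.038,.113),grip=(0,-.025,.15),htop=(0,-.025,.176)).items(): print(n,np.round(w(q),4),np.round(proj(S,w(q)),1),np.round(proj(D,w(q)),1))
crop('scene0','c',325,175,425,245,4);crop('side0','d',162,248,272,352,4)
o=np.zeros((560,800,3),np.uint8);a=cv2.imread('pics/c.png');o[:280,:400]=a;b=cv2.resize(cv2.imread('pics/d.png'),None,fx=.9,fy=.9);print(b.shape);o[:b.shape[0],402:402+b.shape[1]]=b;cv2.imwrite('pics/cd.png',o)
E
```

```text
(array([ 0.57116003, -0.11159866,  0.10738439]), [0.00199456118436865, 0.0019945611843685557]) top +x+y
(array([ 0.50966526, -0.11114195,  0.10474869]), [0.0044433965505156665, 0.0044433965505157325]) top -x+y
(array([ 0.57023602, -0.113221  , -0.00263715]), [0.0009003577314940289, 0.0009003577314939788]) bot +x+y
(array([ 0.49851113, -0.14000491,  0.13105766]), [0.000773841768310261, 0.0007738417683100464]) tab
[ 0.5387 -0.1797 -0.0324] [[-0.1, -0.6], [-0.4, -1.4], [-0.2, 0.1], [0.7, -0.9], [-1.1, -1.4], [-0.6, -2.4], [-0.9, 0.0], [-0.6, 0.8], [-2.2, 0.0], [-0.7, -0.0], [0.7, -1.4], [-1.0, -1.3]]
tab [ 0.497  -0.1403  0.131 ] [221.7 193. ] [317.9 173.3]
hinge [ 0.5739 -0.1428  0.113 ] [226.8 219. ] [291.3 168. ]
grip [ 0.5379 -0.2047  0.15  ] [196.6 202.1] [314.7 148. ]
htop [ 0.5379 -0.2047  0.176 ] [195.1 193.5] [315.3 140.3]
(374, 396, 3)
```

View pics/cd.png

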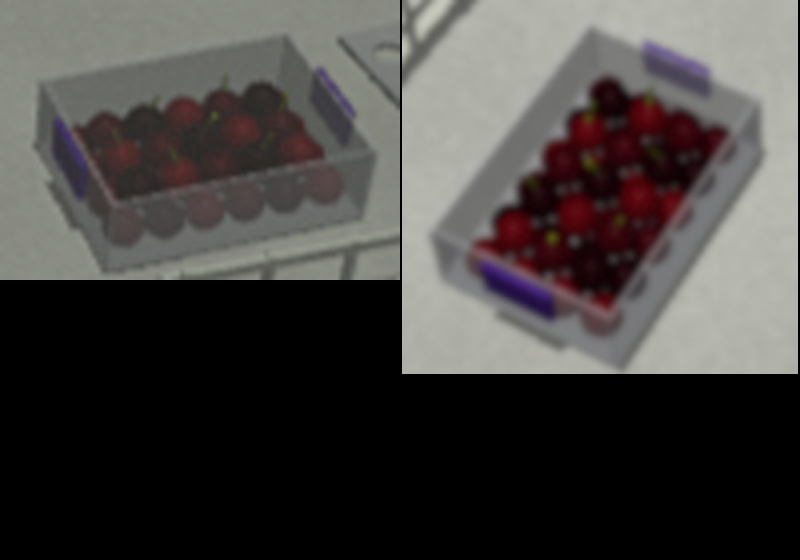

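The tray's rim corners read clearly (scene 334,195 / 397,184 / 418,213 / 353,226). The sleeve fit matches the tab and the given heights.

Run:
```python
from fit import *
S='scene0';D='side0'
obs=[(S,(-1,-1,1),334.5,195.5),(S,(-1,1,1),397,184.25),(S,(1,1,1),418.25,213.25),(S,(1,-1,1),353.25,226.25),(S,(1,-1,0),352,242.5),(S,(1,1,0),415.75,229.5),
(D,(1,-1,1),214.8,255.8),(D,(-1,-1,1),261.4,277.2),(D,(-1,1,1),220.3,336.3),(D,(1,1,1),170.6,313.3),(D,(-1,1,0),223.1,350.8),(D,(-1,-1,0),262,291)]
print(tri((S,353.25,226.25),(D,214.8,255.8)))
t=fit(obs,(.13,.18,.06),[.5,.25,0])
for n,s,d,z in (('pot',(294,241),(246,213),.05),('loupe',(269,193),(319,242),.042)): print(n,tri((S,*s),(D,*d)),atz(S,*s,z))
# decoy: plate corners & handle top
f=lambda u,v:(160+u/4,130+v/4)
print('decoy bottom L/R, handle top',atz(S,*f(55,292),0.0),atz(D,393,205,0),atz(D,341,217,0),tri((S,*f(162,28)),(D,360,145)))
```

```text
(array([0.62032061, 0.16010304, 0.05430633]), [0.00045524218433497005, 0.0004552421843348159])
[0.5565 0.2483 0.0125] [[0.2, -2.3], [-0.1, -3.1], [1.5, -1.9], [-0.0, -1.1], [-0.7, -0.0], [0.1, -0.9], [-0.9, -2.1], [0.5, -2.5], [0.1, 0.7], [-1.4, -1.5], [-0.8, 0.2], [0.3, -1.3]]
pot (array([0.62711135, 0.00515766, 0.05191935]), [0.0012321708700665471, 0.0012321708700665226]) [0.62631415 0.00653378 0.05      ]
loupe (array([ 0.42395835, -0.00604111,  0.04341828]), [0.00018890333090314766, 0.00018890333090315774]) [ 0.42206197 -0.00579133  0.042     ]
decoy bottom L/R, handle top [ 0.3409516  -0.26329108  0.        ] [ 0.31516324 -0.25447965  0.        ] [ 0.4222535  -0.14553186  0.        ] (array([ 0.40689315, -0.16692588,  0.24192766]), [0.00046321180338338905, 0.00046321180338336124])
```

Sleeve is at (0.539,-0.180), yaw -0.03, and the tray at (0.5565,0.248). The tab is at (0.498,-0.140,0.131), within 1.5 mm of the fit. I'll move above the tab, high over the decoy chart (its top is at z≈0.24).

```bash
python3 -m inch '[{"dz":-0.8,"rz":0.074},{"dz":-0.8,"rz":0.074},{"dz":-0.8}]' 0.45 20
python3 -m inch '[{"dx":0.74,"dy":-0.74},{"dx":0.74,"dy":-0.74},{"dx":0.74,"dy":-0.74},{"dx":0.74,"dy":-0.74},{"dx":0.74,"dy":-0.74}]'
python3 -m inch '[{"dx":0.74,"dy":-0.74},{"dx":0.74,"dy":-0.74},{"dx":0.74,"dy":-0.74},{"dx":0.74,"dy":-0.74},{"dx":0.74,"dy":-0.74}]'
python3 -m inch '[{"dx":0.74,"dy":-0.74},{"dx":0.74,"dy":-0.74},{}]'
```

```text
schema error: expected keys dx, dy, dz, rx, ry, rz
schema error: expected keys dx, dy, dz, rx, ry, rz
schema error: expected keys dx, dy, dz, rx, ry, rz
schema error: expected keys dx, dy, dz, rx, ry, rz
```

```bash
python3 -m inch '[{"dx":0,"dy":0,"dz":-0.8,"rx":0,"ry":0,"rz":0.074},{"dx":0,"dy":0,"dz":-0.8,"rx":0,"ry":0,"rz":0.074},{"dx":0,"dy":0,"dz":-0.8,"rx":0,"ry":0,"rz":0}]' 0.45 20
python3 -m inch '[{"dx":0.74,"dy":-0.74,"dz":0,"rx":0,"ry":0,"rz":0},{"dx":0.74,"dy":-0.74,"dz":0,"rx":0,"ry":0,"rz":0},{"dx":0.74,"dy":-0.74,"dz":0,"rx":0,"ry":0,"rz":0},{"dx":0.74,"dy":-0.74,"dz":0,"rx":0,"ry":0,"rz":0}]'
python3 -m inch '[{"dx":0.74,"dy":-0.74,"dz":0,"rx":0,"ry":0,"rz":0},{"dx":0.74,"dy":-0.74,"dz":0,"rx":0,"ry":0,"rz":0},{"dx":0.74,"dy":-0.74,"dz":0,"rx":0,"ry":0,"rz":0},{"dx":0.74,"dy":-0.74,"dz":0,"rx":0,"ry":0,"rz":0}]'
python3 -m inch '[{"dx":0.74,"dy":-0.74,"dz":0,"rx":0,"ry":0,"rz":0},{"dx":0.74,"dy":-0.74,"dz":0,"rx":0,"ry":0,"rz":0},{"dx":0.74,"dy":-0.74,"dz":0,"rx":0,"ry":0,"rz":0},{"dx":0,"dy":0,"dz":0,"rx":0,"ry":0,"rz":0}]'
```

```text
t: 0.4
ee_pos: [0.1307, -0.4821, 0.3282]
tool_rot: [1.0, -0.019, -0.0, -0.0]
force: [0.3, -0.4, -0.1]
finger_gap: 0.0441
grasp_force: 0.0
t: 0.8
ee_pos: [0.2537, -0.3666, 0.3271]
tool_rot: [1.0, -0.016, -0.0, -0.0]
force: [0.7, 0.3, 0.1]
finger_gap: 0.0384
grasp_force: 0.0
t: 1.2
ee_pos: [0.3758, -0.2518, 0.3272]
tool_rot: [1.0, -0.016, -0.0, -0.0]
force: [0.3, -1.5, -0.1]
finger_gap: 0.0385
grasp_force: 0.0
t: 1.6
ee_pos: [0.4688, -0.1642, 0.3263]
tool_rot: [1.0, -0.014, -0.001, -0.001]
force: [0.4, -1.4, 0.4]
finger_gap: 0.0383
grasp_force: 0.0
```

```bash
python3 -m inch '[{"dx":0.69,"dy":-0.64,"dz":0.6,"rx":0,"ry":0,"rz":0},{"dx":0,"dy":0,"dz":0.9,"rx":0,"ry":0,"rz":0},{"dx":0,"dy":0,"dz":0.9,"rx":0,"ry":0,"rz":0},{"dx":0,"dy":0,"dz":0.5,"rx":0,"ry":0,"rz":0},{"dx":0,"dy":0,"dz":0,"rx":0,"ry":0,"rz":0}]'
python3 - <<'E'
from h import *
cap('wrist','w1');cap('scene','s1');cap('side','d1')
tab=np.array([.4978,-.1402,.131]);print([np.round(proj(f,tab)) for f in('w1','s1','d1')])
a=cv2.imread('pics/w1.png');crop('s1','x',150,90,290,265,2.4);x=cv2.imread('pics/x.png')
o=np.zeros((420,800,3),np.uint8);o[:,:]=0;o[:336,:448]=cv2.resize(a,(448,336));o[:420,450:786]=x[:420,:336];cv2.imwrite('pics/v1.png',o)
E
```

```text
t: 2.1
ee_pos: [0.493, -0.1424, 0.2087]
tool_rot: [1.0, -0.016, -0.002, -0.001]
force: [-1.6, -0.9, 0.2]
finger_gap: 0.0385
grasp_force: 0.0
[array([273., 208.]), array([222., 193.]), array([318., 173.])]
```

View pics/v1.png

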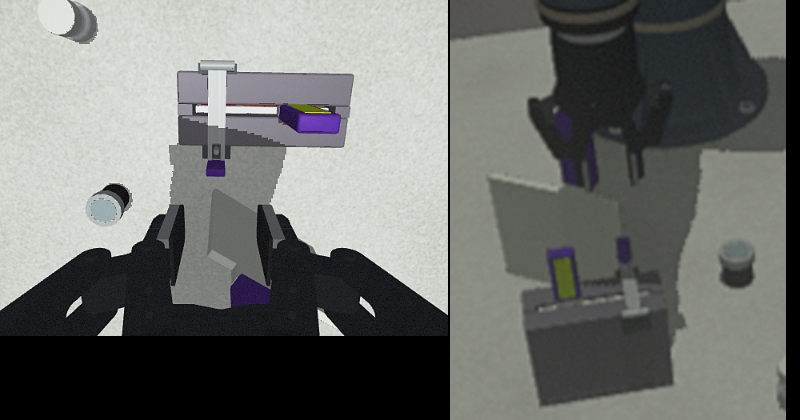

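The wrist view shows the tab at about (269,210), predicted (273,208), with the strap across the slot and the decoy clear behind the gripper. I'll descend over the tab and grip it.

```bash
python3 -m inch '[{"dx":0.12,"dy":-0.06,"dz":0.7,"rx":0,"ry":0,"rz":0},{"dx":0,"dy":0,"dz":0.7,"rx":0,"ry":0,"rz":0},{"dx":0,"dy":0,"dz":0.4,"rx":0,"ry":0,"rz":0},{"dx":0,"dy":0,"dz":0.4,"rx":0,"ry":0,"rz":0},{"dx":0,"dy":0,"dz":0,"rx":0,"ry":0,"rz":0}]'
python3 -m inch '[{"dx":0,"dy":0,"dz":0,"rx":0,"ry":0,"rz":0},{"dx":0,"dy":0,"dz":0,"rx":0,"ry":0,"rz":0},{"dx":0,"dy":0,"dz":0,"rx":0,"ry":0,"rz":0},{"dx":0,"dy":0,"dz":0,"rx":0,"ry":0,"rz":0},{"dx":0,"dy":0,"dz":0,"rx":0,"ry":0,"rz":0}]' 0 25
```

```text
t: 2.75
ee_pos: [0.4994, -0.1404, 0.123]
tool_rot: [1.0, -0.016, -0.0, -0.0]
force: [-1.1, -0.5, 0.2]
finger_gap: 0.0383
grasp_force: 0.0
t: 3.25
ee_pos: [0.5004, -0.1392, 0.1246]
tool_rot: [1.0, -0.015, 0.001, -0.001]
force: [-0.5, 11.8, 1.0]
finger_gap: 0.0132
grasp_force: 27.9
```

```bash
python3 -m inch '[{"dx":0.11,"dy":-0.02,"dz":-0.27,"rx":0,"ry":0,"rz":0},{"dx":0.12,"dy":0,"dz":-0.27,"rx":0,"ry":0,"rz":0},{"dx":0.19,"dy":0,"dz":-0.23,"rx":0,"ry":0,"rz":0},{"dx":0.19,"dy":0,"dz":-0.22,"rx":0,"ry":0,"rz":0}]'
python3 -m inch '[{"dx":0.25,"dy":0,"dz":-0.17,"rx":0,"ry":0,"rz":0},{"dx":0.25,"dy":0,"dz":-0.15,"rx":0,"ry":0,"rz":0},{"dx":0.285,"dy":0,"dz":-0.1,"rx":0,"ry":0,"rz":0},{"dx":0.285,"dy":0,"dz":-0.055,"rx":0,"ry":0,"rz":0}]'
python3 -m inch '[{"dx":0.295,"dy":0,"dz":0,"rx":0,"ry":0,"rz":0},{"dx":0.295,"dy":0,"dz":0.02,"rx":0,"ry":0,"rz":0},{"dx":0.28,"dy":0,"dz":0.08,"rx":0,"ry":0,"rz":0},{"dx":0.28,"dy":0,"dz":0.115,"rx":0,"ry":0,"rz":0},{"dx":0.33,"dy":0,"dz":0.22,"rx":0,"ry":0,"rz":0}]'
python3 - <<'E'
from h import *
cap('scene','s2');cap('side','d2')
crop('s2','x',150,90,290,265,3);crop('d2','y',250,90,380,230,2.8)
a=cv2.imread('pics/x.png');b=cv2.imread('pics/y.png');o=np.zeros((525,800,3),np.uint8);o[:a.shape[0],:a.shape[1]]=a;o[:b.shape[0],425:425+b.shape[1]]=b;cv2.imwrite('pics/v2.png',o)
E
```

```text
t: 3.65
ee_pos: [0.5248, -0.14, 0.1642]
tool_rot: [1.0, -0.016, 0.001, -0.0]
force: [5.2, 2.5, -11.0]
finger_gap: 0.0135
grasp_force: 24.8
t: 4.05
ee_pos: [0.5673, -0.1419, 0.1832]
tool_rot: [1.0, -0.016, 0.0, 0.0]
force: [-2.7, -1.5, -4.1]
finger_gap: 0.0132
grasp_force: 24.3
t: 4.55
ee_pos: [0.6276, -0.1445, 0.1665]
tool_rot: [1.0, -0.016, 0.002, 0.001]
force: [-0.7, -8.0, 3.7]
finger_gap: 0.0126
grasp_force: 24.5
```

View pics/v2.png

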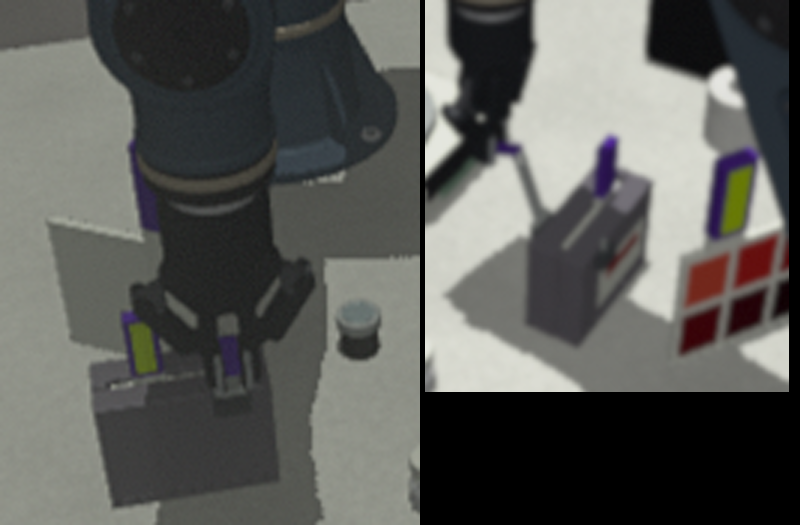

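Hasp is back past upright (violet tab at about (508,150) in the right view, strap leaning to the +x side). I'll let go, rise, and take a wrist and side look over the chart handle.

```bash
python3 -m inch '[{"dx":0,"dy":0,"dz":0,"rx":0,"ry":0,"rz":0},{"dx":0,"dy":0,"dz":0,"rx":0,"ry":0,"rz":0},{"dx":0,"dy":0,"dz":0,"rx":0,"ry":0,"rz":0},{"dx":0,"dy":0,"dz":-0.5,"rx":0,"ry":0,"rz":0},{"dx":0,"dy":0,"dz":-0.9,"rx":0,"ry":0,"rz":0}]' 0.5
python3 -m inch '[{"dx":0,"dy":0,"dz":-0.9,"rx":0,"ry":0,"rz":0},{"dx":-0.73,"dy":0.53,"dz":0,"rx":0,"ry":0,"rz":0},{"dx":-0.73,"dy":0.53,"dz":0,"rx":0,"ry":0,"rz":0},{"dx":-0.73,"dy":0.53,"dz":0,"rx":0,"ry":0,"rz":0},{"dx":0,"dy":0,"dz":0,"rx":0,"ry":0,"rz":0}]'
python3 - <<'E'
from h import *
cap('wrist','w3');cap('side','d3');print(bot.read_state()['ee_pos'])
print(np.round(proj('w3',(.5379,-.2047,.176))),np.round(proj('d3',(.5379,-.2047,.176))))
crop('w3','x',100,0,460,420,1.2);crop('d3','y',260,110,350,220,4)
a=cv2.imread('pics/x.png');b=cv2.imread('pics/y.png');o=np.zeros((504,800,3),np.uint8);o[:,:432]=a;o[:b.shape[0],436:436+b.shape[1]]=b;cv2.imwrite('pics/v3.png',o)
E
```

```text
t: 5.15
ee_pos: [0.6247, -0.143, 0.2192]
tool_rot: [1.0, -0.016, -0.002, -0.001]
force: [1.3, -0.5, 0.6]
finger_gap: 0.0426
grasp_force: 0.0
t: 5.65
ee_pos: [0.5338, -0.2061, 0.2575]
tool_rot: [1.0, -0.017, 0.0, 0.0]
force: [0.3, -0.6, -0.6]
finger_gap: 0.0426
grasp_force: 0.0
[ 0.53617096 -0.20452806  0.25710653]
[274. 208.] [315. 140.]
```

View pics/v3.png

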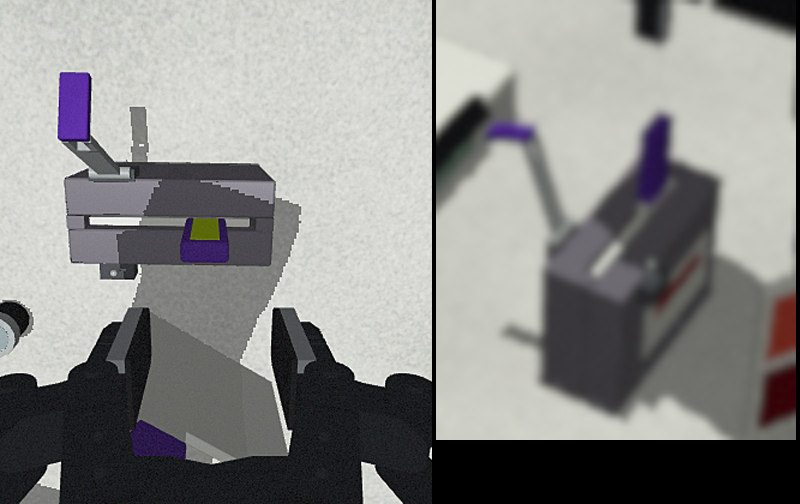

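The wrist view shows the handle top at about (271,209), predicted (274,208), and the hasp standing open. I'll check the hasp angle and the handle by triangulation.

Run:
```python
from h import *
p=np.array([.5387,-.1797,-.0324]);Rz=R.from_euler('z',p[2]);w=lambda q:np.r_[p[:2],0]+Rz.apply(q)
for th in(1.6,1.8,1.9,2.0,2.1,2.3):
    q=[np.array([.034,.038,.113])+R.from_euler('y',th).apply(v) for v in((-.080,0,.03),(-.08,0,-.002))]
    print(th,[np.round(proj(f,w(k)),1).tolist() for k in q for f in('d3','w3')])
print(tri(('w3',271,209),('d3',(658-436)/4+260,110+118/4)))
```

```text
1.6 [[280.9, 140.6], [158.8, 100.7], [291.9, 144.5], [163.5, 159.0]]
1.8 [[275.7, 141.0], [160.7, 72.5], [286.4, 142.9], [161.9, 130.4]]
1.9 [[273.4, 141.7], [162.3, 60.2], [283.7, 142.5], [161.7, 116.1]]
2.0 [[271.3, 142.6], [164.3, 49.4], [281.1, 142.4], [162.0, 102.2]]
2.1 [[269.4, 143.7], [166.6, 40.3], [278.7, 142.5], [162.7, 89.0]]
2.3 [[266.3, 146.7], [171.8, 27.2], [274.2, 143.5], [165.3, 65.5]]
(array([ 0.53763537, -0.20322835,  0.17963849]), [0.000698077204852538, 0.0006980772048524851])
```

Hasp is at about 1.9 rad, and the handle agrees within 2 mm. I'll descend, grip, and lift a little.

```bash
python3 -m inch '[{"dx":0.04,"dy":0,"dz":0.8,"rx":0,"ry":0,"rz":0},{"dx":0,"dy":0,"dz":0.8,"rx":0,"ry":0,"rz":0},{"dx":0,"dy":0,"dz":0.8,"rx":0,"ry":0,"rz":0},{"dx":0,"dy":0,"dz":0.7,"rx":0,"ry":0,"rz":0},{"dx":0,"dy":0,"dz":0,"rx":0,"ry":0,"rz":0}]'
python3 -m inch '[{"dx":0,"dy":0,"dz":0,"rx":0,"ry":0,"rz":0},{"dx":0,"dy":0,"dz":0,"rx":0,"ry":0,"rz":0},{"dx":0,"dy":0,"dz":0,"rx":0,"ry":0,"rz":0},{"dx":0,"dy":0,"dz":0,"rx":0,"ry":0,"rz":0},{"dx":0,"dy":0,"dz":0,"rx":0,"ry":0,"rz":0}]' 0 80
python3 -m inch '[{"dx":0,"dy":0,"dz":0,"rx":0,"ry":0,"rz":0},{"dx":0,"dy":0,"dz":-0.2,"rx":0,"ry":0,"rz":0},{"dx":0,"dy":0,"dz":-0.3,"rx":0,"ry":0,"rz":0},{"dx":0,"dy":0,"dz":-0.4,"rx":0,"ry":0,"rz":0},{"dx":0,"dy":0,"dz":0,"rx":0,"ry":0,"rz":0}]'
```

```text
t: 6.25
ee_pos: [0.5368, -0.2028, 0.129]
tool_rot: [1.0, -0.015, -0.003, -0.001]
force: [-0.6, -0.2, 0.3]
finger_gap: 0.0425
grasp_force: 0.0
t: 6.75
ee_pos: [0.5388, -0.2045, 0.1335]
tool_rot: [1.0, -0.016, 0.001, 0.0]
force: [0.6, 0.5, 7.2]
finger_gap: 0.0247
grasp_force: 78.8
t: 7.25
ee_pos: [0.5393, -0.2048, 0.1712]
tool_rot: [1.0, -0.016, 0.002, 0.001]
force: [0.5, -0.2, -0.5]
finger_gap: 0.0251
grasp_force: 78.4
```

```bash
python3 -m inch '[{"dx":0,"dy":0,"dz":-0.7,"rx":0,"ry":0,"rz":0},{"dx":0,"dy":0,"dz":-0.9,"rx":0,"ry":0,"rz":0},{"dx":0,"dy":0,"dz":-0.9,"rx":0,"ry":0,"rz":0},{"dx":0,"dy":0,"dz":-0.9,"rx":0,"ry":0,"rz":0},{"dx":0,"dy":0,"dz":-0.2,"rx":0,"ry":0,"rz":0}]'
python3 - <<'E'
from h import *
cap('scene','s4');cap('side','d4');cap('wrist','w4')
crop('s4','x',150,60,290,265,2.6);crop('d4','y',230,70,380,220,2.8)
a=cv2.imread('pics/x.png');b=cv2.imread('pics/y.png');o=np.zeros((533,800,3),np.uint8);o[:a.shape[0],:a.shape[1]]=a;o[:b.shape[0],370:370+b.shape[1]]=b;cv2.imwrite('pics/v4.png',o)
E
```

```text
t: 7.75
ee_pos: [0.539, -0.2047, 0.3162]
tool_rot: [1.0, -0.016, 0.002, 0.001]
force: [0.0, 0.1, -1.2]
finger_gap: 0.025
grasp_force: 78.8
```

View pics/v4.png

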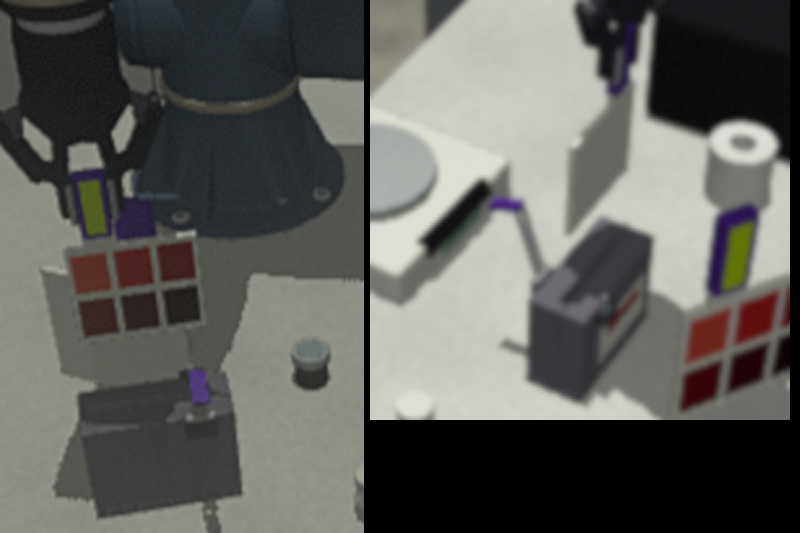

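The chart is out with chips toward the scene camera (plate at (133,285) in the left view), clear of the sleeve, and the hasp is still open. I'll carry it across to the tray side.

```bash
python3 -m inch '[{"dx":0,"dy":-0.4,"dz":0,"rx":0,"ry":0,"rz":0},{"dx":-0.1,"dy":-0.7,"dz":0,"rx":0,"ry":0,"rz":0},{"dx":-0.1,"dy":-0.8,"dz":0,"rx":0,"ry":0,"rz":0},{"dx":-0.1,"dy":-0.8,"dz":0,"rx":0,"ry":0,"rz":0},{"dx":-0.1,"dy":-0.8,"dz":0,"rx":0,"ry":0,"rz":0}]'
python3 -m inch '[{"dx":-0.1,"dy":-0.8,"dz":0,"rx":0,"ry":0,"rz":0},{"dx":-0.1,"dy":-0.8,"dz":0,"rx":0,"ry":0,"rz":0},{"dx":-0.1,"dy":-0.8,"dz":0,"rx":0,"ry":0,"rz":0},{"dx":-0.1,"dy":-0.8,"dz":0,"rx":0,"ry":0,"rz":0},{"dx":-0.1,"dy":-0.8,"dz":0,"rx":0,"ry":0,"rz":0}]'
python3 -m inch '[{"dx":-0.1,"dy":-0.8,"dz":0,"rx":0,"ry":0,"rz":0},{"dx":-0.1,"dy":-0.8,"dz":0,"rx":0,"ry":0,"rz":0},{"dx":-0.1,"dy":-0.8,"dz":0,"rx":0,"ry":0,"rz":0},{"dx":0,"dy":-0.5,"dz":0,"rx":0,"ry":0,"rz":0},{"dx":0,"dy":0,"dz":0,"rx":0,"ry":0,"rz":0}]'
python3 -m inch '[{"dx":0,"dy":0,"dz":0,"rx":0,"ry":0.04,"rz":0},{"dx":0,"dy":0,"dz":0,"rx":0,"ry":0.06,"rz":0},{"dx":0,"dy":0,"dz":0,"rx":0,"ry":0.06,"rz":0},{"dx":0,"dy":0,"dz":0,"rx":0,"ry":0.06,"rz":0},{"dx":0,"dy":0,"dz":0,"rx":0,"ry":0.06,"rz":0}]'
python3 -m inch '[{"dx":0,"dy":0,"dz":0,"rx":0,"ry":0.06,"rz":0},{"dx":0,"dy":0,"dz":0,"rx":0,"ry":0.053,"rz":0},{"dx":0,"dy":0,"dz":0,"rx":0,"ry":0,"rz":0},{"dx":0,"dy":0,"dz":0,"rx":0,"ry":0,"rz":0}]'
python3 - <<'E'
from h import *
s=bot.read_state();M=R.from_quat(s['tool_rot']);print(np.round(M.as_matrix(),3),s['joint_positions'].round(2))
e=np.array([.5025,.223,.231])-s['ee_pos'];print(s['ee_pos'],M.inv().apply(e)/.04)
E
```

```text
t: 8.4
ee_pos: [0.5255, -0.062, 0.311]
tool_rot: [1.0, -0.016, -0.001, -0.0]
force: [1.1, 0.4, -0.6]
finger_gap: 0.0249
grasp_force: 78.9
t: 8.9
ee_pos: [0.5087, 0.0409, 0.314]
tool_rot: [0.999, 0.025, -0.001, -0.024]
force: [-0.1, -0.5, -0.5]
finger_gap: 0.0245
grasp_force: 78.9
t: 9.4
ee_pos: [0.4936, 0.0973, 0.3224]
tool_rot: [0.997, 0.067, -0.003, -0.048]
force: [0.2, -0.6, -1.0]
finger_gap: 0.0248
grasp_force: 78.8
t: 9.9
ee_pos: [0.4953, 0.0816, 0.3228]
tool_rot: [0.957, 0.059, 0.274, -0.07]
force: [0.2, 0.2, -1.0]
finger_gap: 0.025
grasp_force: 78.8
t: 10.3
ee_pos: [0.4955, 0.0751, 0.3228]
tool_rot: [0.922, 0.055, 0.376, -0.077]
force: [0.1, 0.1, 0.3]
finger_gap: 0.0246
grasp_force: 78.8
[[ 0.711  0.16   0.685]
 [ 0.044 -0.982  0.184]
 [ 0.702 -0.1   -0.705]] [ 0.06 -0.46 -0.71  0.54  0.14  3.14]
[0.49550705 0.07505605 0.32279458] [-1.32372264 -3.37324282  2.41776554]
```

Joint 6 hit its end stop (3.14), so the tilt plane must be turned outward. I'll use azimuth 0.55 rad.

```bash
cat > goal.py <<'E'
from h import *
import sys
def goal(A,mid,off=(0,.025,-.0765),s45=np.pi/4):
    s=bot.read_state();M=R.from_quat(s['tool_rot'])
    out=np.array([np.cos(A),np.sin(A),0]);up=np.array([0,0,1]);yc=np.cross(up,out)
    zc=-out*np.sin(s45)+up*np.cos(s45);xc=np.cross(yc,zc)
    C=np.c_[xc,yc,zc];G=R.from_matrix(np.c_[xc,-yc,-zc])
    tcp=np.array(mid)-C@np.array(off)
    print('q',s['joint_positions'].round(2),'tcp',s['ee_pos'].round(4),'goal',tcp.round(4))
    print('rot units',((M.inv()*G).as_rotvec()/2).round(4))
    print('shift units in current tool',(M.inv().apply(tcp-s['ee_pos'])/.04).round(3),'in goal tool',(G.inv().apply(tcp-s['ee_pos'])/.04).round(3))
E
python3 -c "
from goal import *
goal(.55,(.5565,.248,.177))"
```

```text
q [ 0.06 -0.46 -0.71  0.54  0.14  3.14] tcp [0.4955 0.0751 0.3228] goal [0.5235 0.1984 0.2311]
rot units [ 0.1018 -0.0088 -0.1723]
shift units in current tool [-0.977 -2.686  2.662] in goal tool [-0.06  -2.264  3.182]
```

```bash
python3 -m inch '[{"dx":0,"dy":0,"dz":0,"rx":0.025,"ry":-0.002,"rz":-0.043},{"dx":0,"dy":0,"dz":0,"rx":0.025,"ry":-0.002,"rz":-0.043},{"dx":0,"dy":0,"dz":0,"rx":0.025,"ry":-0.002,"rz":-0.043},{"dx":0,"dy":0,"dz":0,"rx":0.026,"ry":-0.002,"rz":-0.043},{"dx":0,"dy":0,"dz":0,"rx":0,"ry":0,"rz":0}]'
python3 -c "
from goal import *
goal(.55,(.5565,.248,.177))"
```

```text
t: 10.8
ee_pos: [0.4978, 0.0743, 0.3236]
tool_rot: [0.889, 0.251, 0.369, -0.103]
force: [0.6, -1.3, -1.2]
finger_gap: 0.0248
grasp_force: 79.0
q [-0.14 -0.36 -0.63  0.64  0.46  2.62] tcp [0.4978 0.0743 0.3236] goal [0.5235 0.1984 0.2311]
rot units [ 0.0007 -0.0006  0.0001]
shift units in current tool [-0.106 -2.315  3.165] in goal tool [-0.102 -2.311  3.168]
```

```bash
python3 -m inch '[{"dx":-0.02,"dy":-0.45,"dz":0,"rx":0,"ry":0,"rz":0},{"dx":-0.02,"dy":-0.65,"dz":0,"rx":0,"ry":0,"rz":0},{"dx":-0.03,"dy":-0.65,"dz":0,"rx":0,"ry":0,"rz":0},{"dx":-0.03,"dy":-0.56,"dz":0,"rx":0,"ry":0,"rz":0},{"dx":0,"dy":0,"dz":0,"rx":0,"ry":0,"rz":0}]'
python3 -m inch '[{"dx":0,"dy":0,"dz":0.5,"rx":0,"ry":0,"rz":0},{"dx":0,"dy":0,"dz":0.7,"rx":0,"ry":0,"rz":0},{"dx":0,"dy":0,"dz":0.7,"rx":0,"ry":0,"rz":0},{"dx":0,"dy":0,"dz":0.7,"rx":0,"ry":0,"rz":0},{"dx":0,"dy":0,"dz":0,"rx":0,"ry":0,"rz":0}]'
python3 - <<'E'
from goal import *
goal(.55,(.5565,.248,.177))
cap('scene','s5');cap('side','d5')
crop('s5','x',300,80,440,260,3);crop('d5','y',130,170,290,350,2.3)
a=cv2.imread('pics/x.png');b=cv2.imread('pics/y.png');print(a.shape,b.shape);o=np.zeros((540,800,3),np.uint8);o[:a.shape[0],:a.shape[1]]=a;o[:b.shape[0],425:425+b.shape[1]]=b[:,:375];cv2.imwrite('pics/v5.png',o)
E
```

```text
t: 11.3
ee_pos: [0.4445, 0.1547, 0.3205]
tool_rot: [0.889, 0.25, 0.37, -0.104]
force: [0.4, -0.2, -0.3]
finger_gap: 0.0249
grasp_force: 79.2
t: 11.8
ee_pos: [0.509, 0.1916, 0.2433]
tool_rot: [0.89, 0.25, 0.368, -0.104]
force: [-0.6, 1.1, -0.8]
finger_gap: 0.0247
grasp_force: 79.2
q [ 0.23 -0.3  -0.82  0.29  0.22  2.92] tcp [0.509  0.1916 0.2433] goal [0.5235 0.1984 0.2311]
rot units [ 0.0008  0.0007 -0.0013]
shift units in current tool [0.065 0.043 0.497] in goal tool [0.064 0.044 0.497]
(540, 420, 3) (414, 368, 3)
```

View pics/v5.png

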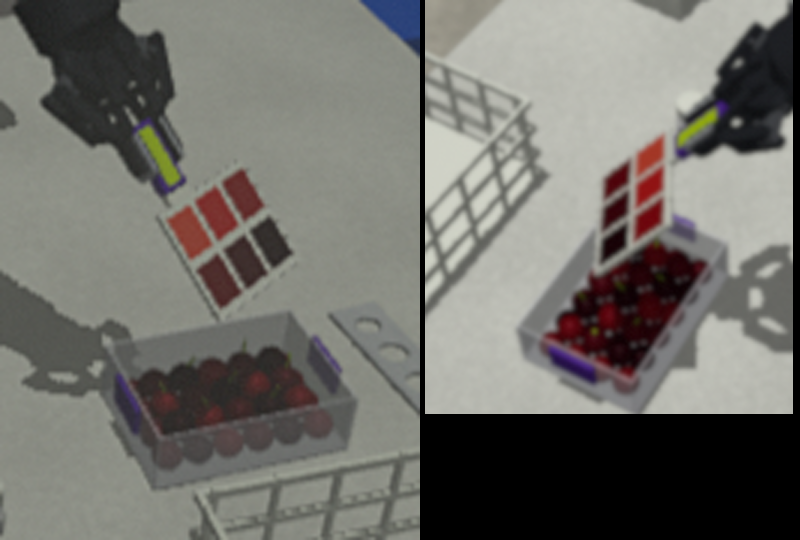

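The chart is held, tilted, chips up, above the tray (scene crop corners (160,215), (237,168), (297,258), (222,318)). I'll measure its corners in both views.

Run:
```python
from goal import *
S=lambda u,v:('s5',300+u/3,80+v/3)
D=lambda u,v:('d5',130+(u-425)/2.3,170+v/2.3)
P={}
for n,s,d in(('t-',(160,215),(665,133)),('t+',(237,168),(668,222)),('b+',(297,258),(597,270)),('b-',(222,318),(603,175))):
    pass
for n,s,d in(('t-',(160,215),(665,133)),('t+',(237,168),(668,222)),('b+',(297,258),(597,270)),('b-',(222,318),(603,175))):
    x,r=tri(S(*s),D(*d));P[n]=x;print(n,x.round(4),np.round(r,4))
mid=sum(P.values())/4;z=(P['t-']+P['t+']-P['b-']-P['b+'])/2;y=(P['t+']+P['b+']-P['t-']-P['b-'])/2
print('mid',mid.round(4),'z',z.round(4),np.linalg.norm(z),np.degrees(np.arcsin(z[2]/np.linalg.norm(z))),'y',y.round(4),np.linalg.norm(y))
s=bot.read_state();M=R.from_quat(s['tool_rot']).as_matrix()
print('expected mid',(s['ee_pos']+M@np.array([0,-.025,.0765])).round(4))
```

```text
t- [0.542  0.1789 0.2203] [0.0018 0.0018]
t+ [0.4897 0.2645 0.2181] [0.0013 0.0013]
b+ [0.5442 0.3019 0.1565] [0.0015 0.0015]
b- [0.6    0.2099 0.1558] [0.0026 0.0026]
mid [0.544  0.2388 0.1877] z [-0.0563 -0.0342  0.0631] 0.0911728578887932 43.77078728127999 y [-0.054   0.0888 -0.0007] 0.10395974957955312
expected mid [0.5417 0.2407 0.1917]
```

The measured tilt is about 44° and the size matches the right chart, with no slip. I'll make the last short move and settle.

```bash
python3 -m inch '[{"dx":0.06,"dy":0.04,"dz":0.25,"rx":0,"ry":0,"rz":0},{"dx":0,"dy":0,"dz":0.25,"rx":0,"ry":0,"rz":0},{"dx":0,"dy":0,"dz":0,"rx":0,"ry":0,"rz":0},{"dx":0,"dy":0,"dz":0,"rx":0,"ry":0,"rz":0},{"dx":0,"dy":0,"dz":0,"rx":0,"ry":0,"rz":0}]'
python3 -m inch '[{"dx":0,"dy":0,"dz":0,"rx":0,"ry":0,"rz":0},{"dx":0,"dy":0,"dz":0,"rx":0,"ry":0,"rz":0},{"dx":0,"dy":0,"dz":0,"rx":0,"ry":0,"rz":0},{"dx":0,"dy":0,"dz":0,"rx":0,"ry":0,"rz":0},{"dx":0,"dy":0,"dz":0,"rx":0,"ry":0,"rz":0}]'
python3 - <<'E'
from goal import *
goal(.55,(.5565,.248,.177))
cap('scene','s6')
E
```

```text
t: 12.4
ee_pos: [0.5222, 0.198, 0.2336]
tool_rot: [0.889, 0.25, 0.37, -0.103]
force: [1.4, 0.9, -1.3]
finger_gap: 0.0252
grasp_force: 79.2
t: 12.9
ee_pos: [0.5223, 0.198, 0.2335]
tool_rot: [0.889, 0.251, 0.37, -0.103]
force: [-0.5, 0.2, 0.6]
finger_gap: 0.0254
grasp_force: 79.2
q [ 0.24 -0.25 -0.83  0.23  0.22  2.92] tcp [0.5223 0.198  0.2335] goal [0.5235 0.1984 0.2311]
rot units [ 0.0009 -0.0014  0.0001]
shift units in current tool [-0.021  0.006  0.063] in goal tool [-0.021  0.007  0.063]
```

View pics/s6.png

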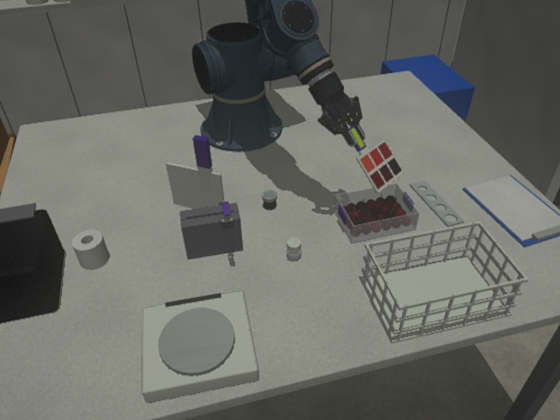

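The chart (380,165) is held still above the tray (376,212). The hasp is open (228,210), and everything else sits at its original pixels. Handing in.

```bash
python3 -c "
from station import bot
print(bot.job_done())"
```

```text
the job is handed in; nothing more can be done
None
```

I handed the job in at about 13 s: the hasp is open at about 1.9 rad, and the chart is held still at about 45° with its chips facing up, over the middle of the tray with its lower edge about 90 mm above the fruit; `job_done()` returned no verdict.

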